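Hang the green board carrier on the keeper peg

ROBOT

A 6-joint arm with a two-finger parallel gripper is mounted at the origin on the work surface. World frame = base frame: x ahead of the robot, y to its left, z up, the work surface at z = 0. Lengths are in m, angles in rad, forces in N, time in s.
With the tool pointing down it reaches from about 0.25 to 0.725 m from the base axis. Payload 4 kg.
Tool frame: the origin (TCP) lies midway between the tips of the shut fingers; the grasp point (between the pads) lies 19 mm behind it; z points along the fingers, y is the line along which they close (so a half turn about z gives the same grasp; the last joint's range is limited). The gripper opens to 85 mm and grips with 20 to 120 N. Pads are 22 mm wide; open, the fingers measure 114 mm over their backs; the gripper's body (76 mm by 85 mm) begins 54 mm behind the grasp point. The pads swing forward as they close: fully open they stand 13 mm farther back than shut.
Start: joints at [1.294, 0.241, 0.005, 1.335, 0, 1.571], TCP at [0.137, 0.481, 0.231] pointing down, gripper open.
Joint ranges: [-2.72, 2.72], [-1.05, 1.87], [-1.09, 1.28], [-1.99, 2.15], [-1.42, 1.44], [-3.14, 3.14]. Speed limits (rad/s): [2.79, 2.79, 3.14, 3.14, 3.14, 3.14].

INTERFACE

Orientations are given as a unit quaternion [x, y, z, w].
In Python, from workcell import get_obs, camera, job_done, silhouettes gives the robot as it stands. The module is installed in compiled form; this text tells all that it offers.
- The arm moves only by the tool drive_tool, never from a script. Its argument "increments" is a list of rows, each a list of 3 entries, a list of its own where there are three numbers: the shift along the world's x, y, z in mm, then the turn, a rotation vector about the world's x, y, z in degrees, then the opening, from 0 (shut) to 1 (fully open). A call has 1 to 8 rows; each row shifts and turns the commanded pose from where the row before left it; what a row does not reach is not made up. A row lasts 1/12 s, in which the tool goes at most 41.7 mm and 7.16 degrees, less where a joint would pass 70% of its speed; a pose out of reach is approached as far as the arm can. A call is refused whole if a number of a shift passes 41.7 or a number of a turn 7.16, either way. A call with a gripper value outside its range is refused whole. The fingers move at their own pace and stop on an object; the grip force is fixed at half the most. Time passes only in rows, so rows that do not move let the fingers close. It gives the time, the measured TCP pose, the force, the opening and the grip force at its end, in the units of the state.
- get_obs(): the state, without advancing time (a new reading comes with each control period).
- camera(name): name is "scene" or "top" or "wrist"; returns a dict with "image" (384x512x3 uint8, red, green, blue), "K" (3x3 intrinsics, pixels), "k1" (the pictures are not rectified: a ray, as slopes to the right and down, at radius r is drawn at 1 + k1 r^2 times it, then the intrinsics apply), "view" (4x4, takes a point from world to camera coordinates). Camera axes: x right, y down, z forward; pixel columns grow to the right and rows downward; lengths in m; the calibration is good to about 2 mm. A picture is of the moment at which its call begins. There is no depth.
- job_done(): hands the job in; it is judged then, once.
Trained networks look in a picture, given as the dict that the camera call returned (one of the last four; its "shot" number tells which), for a name from the list of things; names that differ only in an ending like _2 or _b are one class to them, and where a whole thing is asked for, a point or a joint stands for the part that bears it (a point fixed in the world has none). Each returns a list of dicts, best first, with "conf" (0 to 1); they miss things now and then, are a little off and sometimes report something else, mostly with a low value. They report only what shows in the picture. A call takes as long as a camera call. They do not tell look-alikes from the thing itself.
- silhouettes(query, picture): "region" (384x512 bool, what is visible of it) and "bbox" ([left, top, right, bottom] in pixels, round what is visible of it).
The state is a dict: "clock": time; "joint_pos": joint angles; "joint_vel": joint speeds; "tau": joint torques, N m; "eef_pos": TCP position; "tool_rot": TCP orientation; "ft_force": force on the tool from outside, world axes, zero at the start; "ft_torque": the same for the moment, N m; "grip_width": finger opening in m; "grasp_force": force on a finger pad.
Only numpy, scipy, OpenCV 4.12 (cv2) and the standard library are available. Lean on these libraries where they do the work, as an engineer would, in place of code of your own. Each camera call takes 0.05 s, during which the arm holds its last target. There are 200 camera calls.

TASK

Take the carrier with the green circuit board and grip out of the rack and hang it by its eye on the peg of the stand: let the eye ride on the peg as you slide it in, so that it lifts the yellow drop flap, until the flap falls shut behind it. Do it with a light hand, never pushing the carrier on the peg or the flap with more than about 1 kg, leave the carrier hanging still and let go, and leave the other carriers and the two tins where they are.

Things in the scene. Friction and masses are not known exactly. Their poses are not given: they have to be found in the camera images.
- carrier_green: Board carrier to hang: upright aluminium frame with a green circuit board, 96 mm wide (x), 60 mm high, 6 mm thick (y); above it a hanger plate 50 mm wide, 4 mm thick, with the round eye. Total height 146 mm, mass 0.15 to 0.31 kg. Origin: centre of the underside, z up. Front and back are alike; it may hang either way round.
- carrier_green_eye (a point): Centre of the green carrier's eye, a 26 mm round hole through the 4 mm plate along the carrier's y, 86 mm above its origin; axes as the carrier.
- carrier_green_grip (a point): Point in the green carrier's green rubber finger grip, 134 mm above its origin. The grip is 48 mm wide (x), 10 mm thick (y), from 116 to 146 mm above the origin: pinch it from above, across y, with the fingertips no lower than 110 mm, as the peg comes through the eye below.
- carrier_blue: Carrier of the same shape with a blue board and grip, standing in the rack; leave it alone.
- carrier_red: Carrier of the same shape with a red board and grip, standing in the rack; leave it alone.
- rack: Black board rack fixed to the bench, 116 mm (x) by 200 mm (y), origin at the centre of its underside. Three slots 70 mm apart along its y, at -70, 0, 70 mm; in each a carrier stands upright on the 8 mm floor, plate across the rack's y, between guides that end 38 mm above the bench, 1 mm play per face. Carriers lift straight up. Which is in which slot varies.
- stand: Hanging stand fixed to the bench; origin on the bench under the post's axis, z up. A steel peg 10 mm wide and 10 mm high points along its -y from the top of the post, rising 0.07 rad towards the tip. A clamp sets its height: at the post axis the peg's centre line is 178 to 202 mm above the bench and no reading shows it; see or feel it. It does not slip.
- peg_tip_plan (a point): Point on the bench (z = 0) straight under the end of the peg, 72.5 mm from the post axis; it gives no height. The last 18 mm of the peg, up to the flap, are free: an eye put over them can be lowered until it is felt to rest on the peg. The eye's centre is then 7 mm below the peg's centre line.
- flap_plan (a point): Point on the bench (z = 0) straight under the hinge of the yellow drop flap, 52.5 mm from the post axis. The flap hangs 24 mm down from a hinge 1 mm under the peg's centre line, 12 mm wide, 4 to 6 mm thick, and bars the eye. An eye sliding in while resting on the peg swings it up and passes with about 1 mm to spare; an eye carried higher jams it on its stop.
- boss_plan (a point): Point on the bench (z = 0) straight under the face of the boss, the 32 mm thick root of the peg and its backstop, 28 mm from the post axis. The eye's centre is 30 mm from the post axis when the plate touches the boss; the flap falls shut behind it from about 35 mm on. The carrier then hangs free between flap and boss.
- flap (a joint): Angle of the yellow drop flap: 0 = hanging straight down (shut), up to 0.83 rad = its foot swung in towards the post and up, on its stop. It cannot swing outwards. Only its own weight (22 g) closes it; lifting it takes under 1 N.
- wool_tin: Round steel tin of copper wool, 60 mm across, 43 mm high, loose on the bench between rack and stand; leave it.
- flux_tin: Small flux tin with brass lid, 48 mm across, 28 mm high, loose on the bench; leave it.
There are look-alikes about, which are no part of the job. Of the things shaped like the stand, the steel one is meant.

How it is judged:
On the way:
1. the green carrier's eye is over the peg and swings the flap up (value of joint flap above 0.35 rad and y of carrier_green_eye in the frame of stand between -0.07 and -0.03 m and contact force between carrier_green and stand above 0.01 N), for 0.04 s.
At the end, for the whole second after the job is handed in: Green carrier hangs still by its eye on the peg between flap and boss (eye 25-51 mm from the post axis, within 10 mm sideways, 168-204 mm above the bench), within 0.2 rad of upright; flap shut (under 0.1 rad); other carriers within 20 mm, tins within 30 mm of their starts (value of joint flap below 0.1 rad and y of carrier_green_eye in the frame of stand between -0.051 and -0.025 m and x of carrier_green_eye in the frame of stand between -0.01 and 0.01 m and z of carrier_green_eye in the frame of stand between 0.168 and 0.204 m and angle between carrier_green's own z axis and vertical below 0.2 rad and contact force between carrier_green and stand above 0.5 N and linear speed of carrier_green below 0.05 m/s and distance of each of carrier_blue, carrier_red from where it was at the start of the episode below 0.02 m and distance of each of wool_tin, flux_tin from where it was at the start of the episode below 0.03 m); the robot touches nothing.
It fails at once if the peg or flap is forced: the green carrier presses on the stand with more than 12 N (contact force between carrier_green and stand above 12 N).
It fails at once if another carrier is pulled up or knocked over (distance of any of carrier_blue, carrier_red from where it was at the start of the episode above 0.02 m or angle between any of carrier_blue, carrier_red's own z axis and vertical above 0.3 rad).
It fails at once if a tin is pushed away or tipped (distance of any of wool_tin, flux_tin from where it was at the start of the episode above 0.03 m or angle between any of wool_tin, flux_tin's own z axis and vertical above 0.5 rad).
It fails at once if the green carrier is dropped on the bench (angle between carrier_green's own z axis and vertical above 1 rad).
It also fails if it takes over 64 s, if anything falls off the work surface, if the arm or the gripper's body presses on something with over 40 N, if the wrist force passes 120 N, or if a joint passes its speed limit or range.

## Working session

There is one attempt and no reset: what is moved stays moved. The work goes in short steps, Python scripts to look and compute and a tool call to move; the robot and the scene stay as the last step left them, time stands still between calls to the robot, and variables do not carry over. Pictures are saved under pics/ and viewed, at most 10 in all, crops included, and the job is handed in when it is done.

Besides the shell and the picture viewer there is one more tool, called after "Call:" as a command line: name --argument value ..., lists and objects as JSON in quotes. drive_tool: Moves the arm, as the interface text tells. Its arguments: {"type":"object","properties":{"increments":{"type":"array"}},"required":["increments"]}

```bash
mkdir -p pics
cat > h.py <<'E'
import numpy as np, cv2
from workcell import get_obs, camera, job_done, silhouettes
def ray(c,u,v):
    K=c["K"];d=np.array([(u-K[0,2])/K[0,0],(v-K[1,2])/K[1,1]]);s=d.copy()
    for _ in range(20): s=d/(1+c["k1"]*(s@s))
    V=np.array(c["view"]);R=V[:3,:3];return -R.T@V[:3,3],R.T@np.array([s[0],s[1],1])
def atz(c,u,v,z):
    o,d=ray(c,u,v);return o+d*(z-o[2])/d[2]
def proj(c,p):
    V=np.array(c["view"]);q=V[:3,:3]@np.array(p)+V[:3,3];s=q[:2]/q[2];s=s*(1+c["k1"]*(s@s))
    return s*[c["K"][0,0],c["K"][1,1]]+c["K"][:2,2]
def save(c,n,crop=None,f=1):
    im=c["image"][...,::-1]
    if crop: im=im[crop[1]:crop[3],crop[0]:crop[2]]
    cv2.imwrite("pics/"+n,cv2.resize(im,None,fx=f,fy=f,interpolation=2))
E
python3 - <<'E'
from h import *
a=camera("scene");b=camera("top")
im=np.vstack([a["image"],b["image"]]);cv2.imwrite("pics/a.png",cv2.resize(im[...,::-1],(450,675))[:600]) if 0 else None
save(a,"s0.png",None,1.5);save(b,"t0.png",None,1.5)
for n,c in(("scene",a),("top",b)):
    o,_=ray(c,256,192);print(n,o.round(3))
    for q in("carrier_green","carrier_green_grip","carrier_blue","carrier_red","rack","stand","flap","wool_tin","flux_tin"):
        for r in silhouettes(q,c):
            print(q,round(r["conf"],2),r["bbox"],int(r["region"].sum()))
E
```

```text
scene [1.105 0.635 1.237]
carrier_green 0.88 [176.5, 156.9, 197.2, 193.6] 515
carrier_green_grip 0.75 [176.4, 158.5, 198.8, 192.6] 469
carrier_blue 0.95 [164.3, 146.1, 181.9, 182.4] 426
carrier_red 0.83 [153.0, 130.2, 168.8, 167.9] 375
rack 0.82 [146.4, 159.2, 207.1, 204.1] 784
stand 0.78 [321.0, 217.8, 371.7, 295.4] 1837
stand 0.71 [314.5, 147.0, 358.9, 224.3] 1359
stand 0.62 [252.2, 193.3, 303.3, 276.3] 1722
stand 0.62 [176.5, 160.1, 198.5, 195.0] 472
wool_tin 0.85 [237.2, 185.6, 259.9, 207.9] 329
flux_tin 0.65 [177.7, 231.9, 191.5, 252.9] 195
top [0.298 0.067 1.317]
carrier_green 0.5 [322.2, 158.1, 333.5, 190.1] 264
carrier_green_grip 0.75 [317.7, 159.6, 332.6, 192.4] 256
carrier_blue 0.65 [345.6, 159.9, 362.7, 198.7] 357
carrier_red 0.74 [370.7, 166.3, 394.1, 205.1] 406
carrier_red 0.44 [344.6, 158.9, 364.6, 196.8] 336
rack 0.63 [309.9, 157.2, 387.5, 210.7] 2107
rack 0.42 [168.5, 156.0, 220.5, 206.6] 1579
stand 0.91 [96.7, 183.4, 140.1, 228.8] 1695
stand 0.86 [171.4, 158.5, 219.2, 207.0] 1641
stand 0.78 [148.2, 242.4, 199.1, 299.9] 1730
wool_tin 0.84 [251.6, 203.7, 270.1, 223.2] 354
wool_tin 0.54 [170.5, 153.6, 216.9, 205.4] 1677
flux_tin 0.48 [268.5, 114.7, 286.2, 131.4] 225
```

View pics/s0.png

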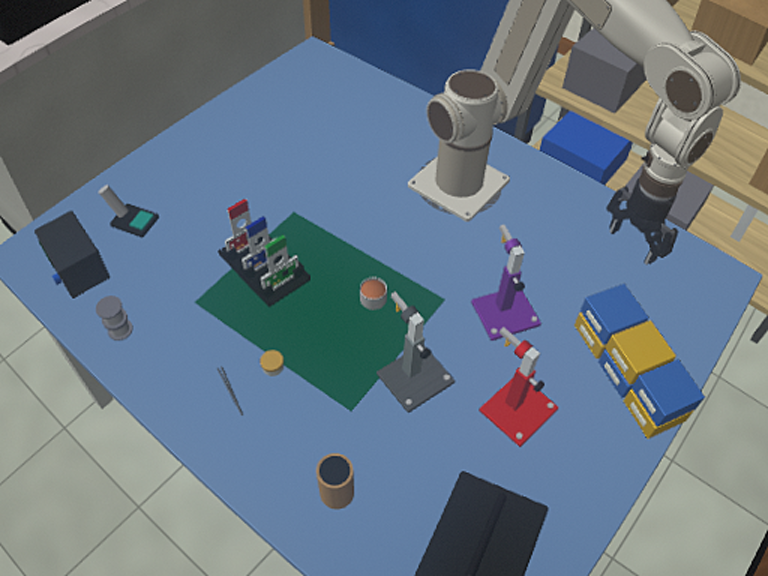

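View pics/t0.png

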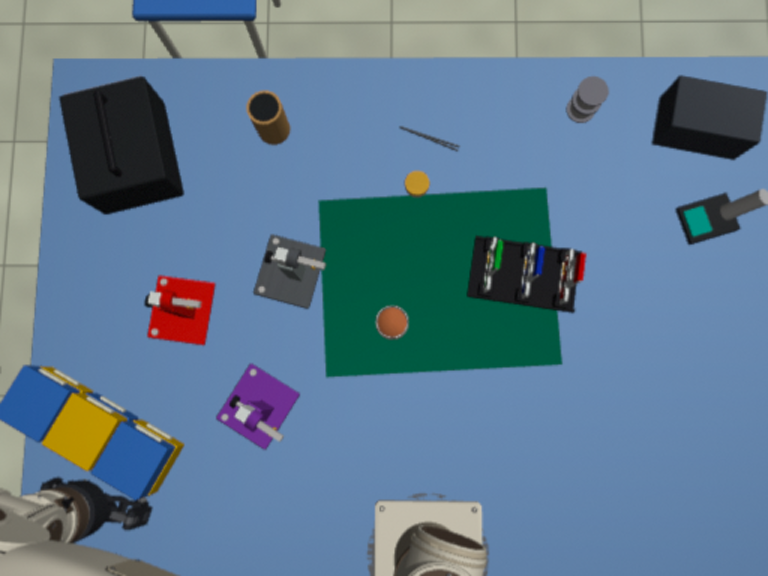

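The green carrier is in the front slot (scene 187,175; top 328,175). The steel stand is the grey one (scene 278,235; top 195,180), with its peg pointing right in the top view.

Run:
```python
from h import *
a=camera("scene");b=camera("top")
def cr(c,x,y,w,h,f): return cv2.resize(c["image"][y:y+h,x:x+w,::-1],(w*f,h*f),interpolation=2)
im=np.hstack([np.vstack([cr(b,165,150,56,60,7)[:300] if 0 else cr(b,165,150,64,50,6),cr(b,305,152,64,50,6)]),cr(a,245,185,64,100,6)])
cv2.imwrite("pics/z.png",im);print(im.shape)
```

```text
(600, 768, 3)
```

View pics/z.png

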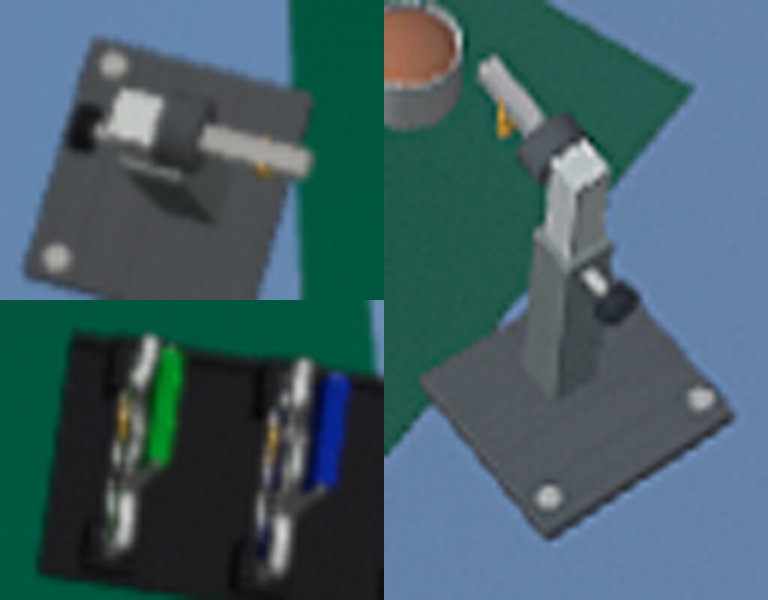

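The crops show three things:
- The peg tip is at about top (216.5,177.2) and scene (262.3,196).
- The flap hinge is at about top (209,178).
- The green grip strip runs from (333,210) to (332,229) in the top view.

I'll turn these into positions now.

Run:
```python
from h import *
a=camera("scene");b=camera("top")
def tri(pa,pb):
    A=[];B=[]
    M=np.zeros((3,3));v=np.zeros(3)
    rs=[ray(a,*pa),ray(b,*pb)]
    for o,d in rs:
        d=d/np.linalg.norm(d);P=np.eye(3)-np.outer(d,d);M+=P;v+=P@o
    x=np.linalg.solve(M,v)
    return x.round(4),[round(np.linalg.norm(np.cross(x-o,d/np.linalg.norm(d))),4) for o,d in rs]
T=lambda x,y:(165+x/6-.5+.08,150+y/6-.5+.08)
G=lambda x,y:(305+x/6-.42,152+(y-300)/6-.42)
S=lambda x,y:(245+(x-384)/6-.42,185+y/6-.42)
print("tip",tri(S(487,67),T(309,164)))
print("bossend",tri(S(537,130),T(205,138)))
print("basecorners z~.01",[atz(b,*T(*p),.01).round(4)[:2] for p in((97,37),(312,96),(25,272),(114,66),(57,258))])
print("scene base",[atz(a,*S(*p),.01).round(4)[:2] for p in((421,380),(735,412),(548,535),(701,399),(548,497))])
print("rack corners z=.03",[atz(b,*G(*p),.03).round(4)[:2] for p in((72,333),(40,575))])
for c in(a,b):
    hsv=cv2.cvtColor(c["image"],cv2.COLOR_RGB2HSV)
    m=cv2.inRange(hsv,(50,180,90),(75,255,255))
    n,l,st,ce=cv2.connectedComponentsWithStats(m)
    for i in np.argsort(-st[1:,4])[:2]+1:
        ys,xs=np.nonzero(l==i);r=cv2.minAreaRect(np.c_[xs,ys].astype(np.float32))
        print(st[i],ce[i].round(1),r,[atz(c,*p,.139).round(4)[:2] for p in cv2.boxPoints(r)],atz(c,*ce[i],.139).round(4))
for q in("rack","wool_tin","flux_tin"):
    r=silhouettes(q,b)[0]
    (x,y),wh,an=cv2.minAreaRect(np.argwhere(r["region"])[:,::-1].astype(np.float32));print(q,wh,an,atz(b,x,y,.03).round(3))
print(b["K"][0,0])
```

```text
tip (array([0.4909, 0.1769, 0.1946]), [np.float64(0.002), np.float64(0.002)])
bossend (array([0.5026, 0.2182, 0.1938]), [np.float64(0.0003), np.float64(0.0003)])
basecorners z~.01 [array([0.585 , 0.2954]), array([0.5568, 0.1922]), array([0.4718, 0.3262]), array([0.571 , 0.2869]), array([0.4786, 0.3113])]
scene base [array([0.5562, 0.1962]), array([0.4685, 0.3301]), array([0.5835, 0.3   ]), array([0.4735, 0.3123]), array([0.567, 0.287])]
rack corners z=.03 [array([ 0.5781, -0.0897]), array([ 0.4642, -0.0737])]
[178 161   5   4   5] [180.  162.4] ((179.92306518554688, 162.3845977783203), (0.5547002553939819, 4.992301940917969), 56.3099365234375) [array([ 0.5296, -0.1254]), array([ 0.513 , -0.1235]), array([ 0.5138, -0.1214]), array([ 0.5303, -0.1233])] [ 0.5216 -0.1232  0.139 ]
[184 159   2   2   2] [184.5 159.5] ((184.5, 159.5), (1.4142135381698608, 0.0), 135.0) [array([ 0.5014, -0.1211]), array([ 0.5014, -0.1211]), array([ 0.5064, -0.1206]), array([ 0.5064, -0.1206])] [ 0.5039 -0.1208  0.139 ]
[330 160   5  19  63] [332.1 168.9] ((332.1385192871094, 168.892333984375), (3.4729723930358887, 18.109071731567383), 7.125016689300537) [array([ 0.501, -0.108]), array([ 0.5477, -0.1145]), array([ 0.5466, -0.1232]), array([ 0.4999, -0.1168])] [ 0.5237 -0.1156  0.139 ]
rack (73.4345932006836, 43.2038688659668) 8.61564826965332 [ 0.507 -0.178  0.03 ]
wool_tin (21.0, 20.0) 90.0 [0.416 0.065 0.03 ]
flux_tin (17.0, 15.0) 90.0 [0.678 0.02  0.03 ]
467.93583399487693
```

Run:
```python
from h import *
from scipy.spatial.transform import Rotation as R
o=get_obs();print(o["clock"],o["eef_pos"],o["ft_force"],o["grip_width"]);print(R.from_quat(o["tool_rot"]).as_matrix().round(3))
c=camera("wrist");V=np.array(c["view"]);print(c["K"],c["k1"],ray(c,256,192))
```

```text
1.35 [0.13663773 0.48098199 0.23132624] [-0.10397355 -0.32470138  0.34345338] 0.08549679155954884
[[-0.962  0.273  0.   ]
 [ 0.273  0.962  0.   ]
 [-0.     0.    -1.   ]]
[[302.94098886   0.         254.79556385]
 [  0.         302.94098886 189.99293306]
 [  0.           0.           1.        ]] -0.05784222619680228 (array([0.0653403 , 0.50036316, 0.3733227 ]), array([ 0.28475288, -0.07805232, -0.95544928]))
```

Call:
drive_tool --increments '[[[0,0,30],[0,0,0],1],[[0,0,30],[0,0,0],1],[[20,-30,20],[0,0,0],1],[[20,-30,10],[0,0,0],1],[[20,-30,0],[0,0,0],1],[[20,-30,0],[0,0,0],1],[[20,-30,0],[0,0,0],1],[[20,-30,0],[0,0,0],1]]'

```text
clock: 2.07
eef_pos: [0.2572, 0.2995, 0.3216]
tool_rot: [0.138, 0.99, 0.0, 0.0]
ft_force: [0.4, 0.4, 0.3]
grip_width: 0.0857
grasp_force: 0.0
```

Call:
drive_tool --increments '[[[35,-27,0],[0,0,0],1],[[35,-27,0],[0,0,0],1],[[35,-27,0],[0,0,0],1],[[35,-27,0],[0,0,0],1],[[0,0,0],[0,0,0],1],[[0,0,0],[0,0,0],1]]'

```text
clock: 2.57
eef_pos: [0.3899, 0.1975, 0.3209]
tool_rot: [0.141, 0.99, -0.0, -0.0]
ft_force: [0.5, -0.3, -0.7]
grip_width: 0.0855
grasp_force: 0.0
```

Run:
```python
from h import *
c=camera("wrist");save(c,"w1.png",None,1.5)
import pickle;pickle.dump({k:np.array(c[k]) for k in("image","K","k1","view")},open("w1.pkl","wb"))
print(proj(c,(.4909,.1769,.19)),get_obs()["eef_pos"])
```

```text
[263.92973108 277.27291517] [0.38877655 0.19853547 0.32106178]
```

View pics/w1.png

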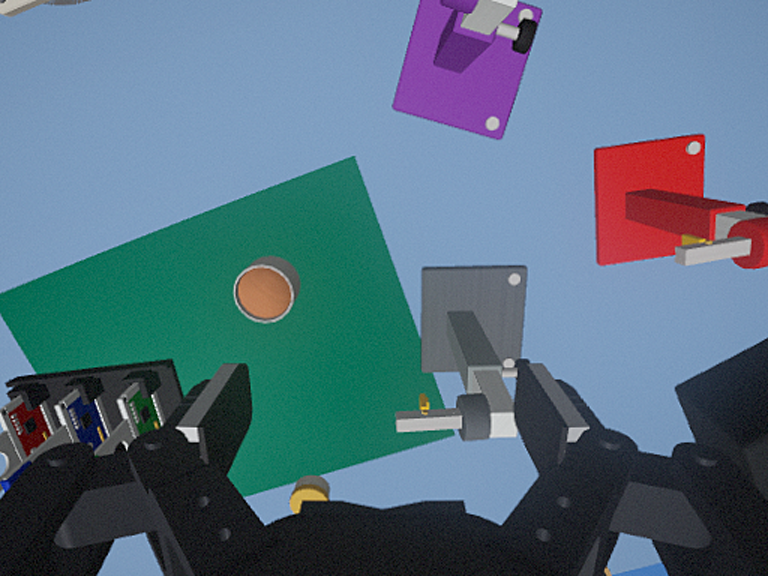

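Call:
drive_tool --increments '[[[20,-33,0],[0,0,2],1],[[20,-33,0],[0,0,2],1],[[20,-33,0],[0,0,2],1],[[20,-33,0],[0,0,1.8],1],[[15,-33,0],[0,0,0],1],[[0,-33,0],[0,0,0],1],[[0,0,0],[0,0,0],1],[[0,0,0],[0,0,0],1]]'

```text
clock: 3.28
eef_pos: [0.4831, 0.0016, 0.3213]
tool_rot: [0.071, 0.998, 0.0, -0.0]
ft_force: [-0.7, 1.0, 0.1]
grip_width: 0.0851
grasp_force: 0.0
```

Run:
```python
from h import *
c=camera("wrist");save(c,"w2.png",None,1.5)
import pickle;pickle.dump({k:np.array(c[k]) for k in("image","K","k1","view")},open("w2.pkl","wb"))
print(get_obs()["eef_pos"],proj(c,(.521,-.112,.154)))
```

```text
[0.48309597 0.00244617 0.32144891] [158.93962398 219.60329823]
```

View pics/w2.png

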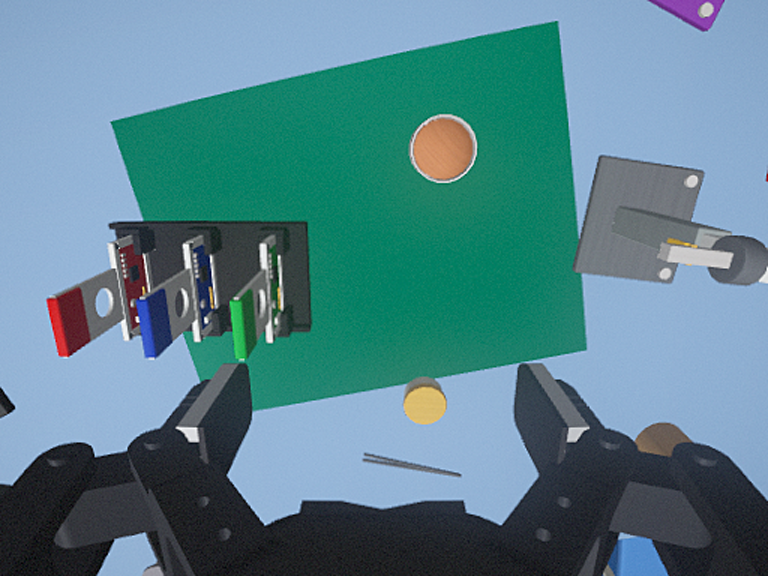

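w1 and w2 show the steel peg tip at w1 (265,281) and w2 (442,170), both in raw pixels. The green grip is at w2 (163,217). I'll fit box models to these.

```bash
cat > fit.py <<'E'
from h import *
import pickle
from scipy.optimize import minimize
from scipy.spatial import ConvexHull
def iou(c,P,m):
    q=np.array([proj(c,p) for p in P]);h=cv2.convexHull((q*16+0).astype(np.int32))
    im=np.zeros((384*1,512),np.uint8);cv2.fillConvexPoly(im,h,1,shift=4)
    return (im&m).sum()/max(1,(im|m).sum())
def box(x,y,z0,z1,yaw,w,t):
    ex=np.array([np.cos(yaw),np.sin(yaw)]);ey=np.array([-ex[1],ex[0]])
    return [np.r_[np.array([x,y])+i*w/2*ex+j*t/2*ey,z] for i in(-1,1) for j in(-1,1) for z in(z0,z1)]
def gripmask(c,lo=(40,170,60),hi=(70,255,255)):
    hsv=cv2.cvtColor(c["image"],cv2.COLOR_RGB2HSV);m=cv2.inRange(hsv,lo,hi)
    n,l,st,ce=cv2.connectedComponentsWithStats(m);i=1+np.argmax(st[1:,4]);return (l==i).astype(np.uint8)
E
python3 - <<'E'
from fit import *
w1,w2=[pickle.load(open(f"w{i}.pkl","rb")) for i in(1,2)]
hsv=cv2.cvtColor(w2["image"],cv2.COLOR_RGB2HSV);print(hsv[217,160:166].tolist(),hsv[260,200].tolist())
m=gripmask(w2);ys,xs=np.nonzero(m);print(m.sum(),xs.min(),xs.max(),ys.min(),ys.max())
f=lambda p:-iou(w2,box(p[0],p[1],.124,.154,p[2],.048,.010),m)
best=min((minimize(f,[x,y,-.14],method="Nelder-Mead",options=dict(initial_simplex=[[x,y,-.14],[x+.004,y,-.14],[x,y+.004,-.14],[x,y,-.1]])) for x in(.515,.522) for y in(-.115,-.109)),key=lambda r:r.fun);print("grip",best.x.round(4),best.fun)
print("rackcorner",[atz(w2,u/1.5,v/1.5,.038).round(4)[:2] for u,v in((308,223),(310,329))])
def tri(obs):
    M=np.zeros((3,3));v=np.zeros(3)
    for c,p in obs:
        o,d=ray(c,*p);d/=np.linalg.norm(d);P=np.eye(3)-np.outer(d,d);M+=P;v+=P@o
    x=np.linalg.solve(M,v);return x.round(4),[(proj(c,x)-p).round(1) for c,p in obs]
s=lambda u,v:np.array([u/1.5-.2,v/1.5-.2])
# far (+x) lower corner of top face & tip
print("tip",tri([(w1,s(397,422)),(w2,s(664,255))]))
def cr(c,x,y,w,h,f): return cv2.resize(c["image"][y:y+h,x:x+w,::-1],(w*f,h*f),interpolation=2)
cv2.imwrite("pics/z2.png",np.vstack([cr(w1,255,255,95,36,8),cr(w2,430,148,95,36,8)]))
E
```

```text
[[69, 199, 182], [68, 209, 172], [70, 210, 124], [69, 145, 79], [70, 136, 86], [70, 176, 81]] [84, 197, 133]
313 153 164 198 238
grip [ 0.5248 -0.1172 -0.2342] -0.4094488188976378
rackcorner [array([ 0.4664, -0.0678]), array([ 0.5722, -0.0858])]
tip (array([0.4953, 0.1766, 0.1914]), [array([0.3, 0.5]), array([-0.4, -0.5])])
```

View pics/z2.png

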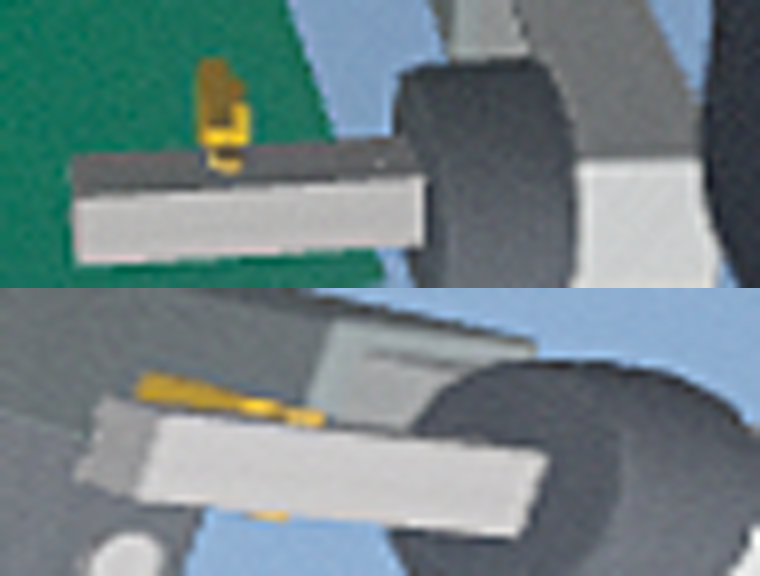

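Run:
```python
from fit import *
w1,w2=[pickle.load(open(f"w{i}.pkl","rb")) for i in(1,2)]
def tri(obs):
    M=np.zeros((3,3));v=np.zeros(3)
    for c,p in obs:
        o,d=ray(c,*p);d/=np.linalg.norm(d);P=np.eye(3)-np.outer(d,d);M+=P;v+=P@o
    x=np.linalg.solve(M,v);return x,[(proj(c,x)-p).round(1).tolist() for c,p in obs]
A=lambda x,y:np.array([255+x/8-.44,255+y/8-.44]);B=lambda x,y:np.array([430+x/8-.44,148+y/8-.44])
n={}
for k,p,q in(("tip-x",(75,200),(155,127)),("tip+x",(75,265),(135,210)),("bot-x",(72,157),(98,112)),("root-x",(423,178),(545,168)),("root+x",(423,245),(518,249))):
    n[k],r=tri([(w1,A(*p)),(w2,B(*q))]);print(k,n[k].round(4),r)
t=(n["tip-x"]+n["tip+x"])/2;r=(n["root-x"]+n["root+x"])/2;d=r-t
print("tip top",t.round(4),"root",r.round(4),"len",np.linalg.norm(d).round(4),"yaw",np.degrees(np.arctan2(-d[0],d[1])),"slope",d[2]/np.hypot(d[0],d[1]))
m=gripmask(w2,(50,90,40),(78,255,255));ys,xs=np.nonzero(m);print(m.sum(),xs.min(),xs.max(),ys.min(),ys.max())
f=lambda p:-iou(w2,box(p[0],p[1],.124,.154,p[2],.048,.010),m)
best=min((minimize(f,[x,y,-.14],method="Nelder-Mead",options=dict(initial_simplex=[[x,y,-.14],[x+.004,y,-.14],[x,y+.004,-.14],[x,y,-.1]])) for x in(.515,.522) for y in(-.115,-.109)),key=lambda r:r.fun);print("grip",best.x.round(4),best.fun)
q=np.array([proj(w2,p) for p in box(*best.x[:2],.124,.154,best.x[2],.048,.010)]);print(q.min(0),q.max(0))
```

```text
tip-x [0.4878 0.1777 0.1995] [[0.2, 0.3], [-0.2, -0.3]]
tip+x [0.497  0.1753 0.2   ] [[0.3, 0.5], [-0.4, -0.5]]
bot-x [0.4883 0.1774 0.1888] [[0.2, 0.2], [-0.2, -0.2]]
root-x [0.4961 0.2209 0.2035] [[1.1, 1.7], [-1.4, -1.8]]
root+x [0.5056 0.2187 0.2033] [[1.1, 1.6], [-1.3, -1.7]]
tip top [0.4924 0.1765 0.1997] root [0.5009 0.2198 0.2034] len 0.0443 yaw -11.056327725538262 slope 0.0836111723080008
626 153 171 193 239
grip [ 0.5219 -0.1128 -0.1966] -0.8046272493573264
[153.01030237 191.60577197] [170.65200935 240.36211734]
```

Call:
drive_tool --increments '[[[10,-30,0],[0,0,0],1],[[10,-30,0],[0,0,0],1],[[10,-30,0],[0,0,0],1],[[8,-25,-20],[0,0,0],1],[[0,0,0],[0,0,0],1],[[0,0,0],[0,0,0],1],[[0,0,0],[0,0,0],1]]'

```text
clock: 3.92
eef_pos: [0.5214, -0.1116, 0.3015]
tool_rot: [0.069, 0.998, 0.0, -0.0]
ft_force: [0.5, 0.2, 0.7]
grip_width: 0.0852
grasp_force: 0.0
```

Run:
```python
from fit import *
w=camera("wrist");save(w,"w3.png",None,1.5);pickle.dump({k:np.array(w[k]) for k in("image","K","k1","view")},open("w3.pkl","wb"))
hsv=cv2.cvtColor(w["image"],cv2.COLOR_RGB2HSV)
print(get_obs()["eef_pos"])
m=gripmask(w,(50,90,40),(78,255,255));ys,xs=np.nonzero(m);print(m.sum(),xs.min(),xs.max(),ys.min(),ys.max())
f=lambda p:-iou(w,box(p[0],p[1],.124,.154,p[2],.048,.010),m)
best=min((minimize(f,[x,y,-.14],method="Nelder-Mead",options=dict(initial_simplex=[[x,y,-.14],[x+.004,y,-.14],[x,y+.004,-.14],[x,y,-.1]])) for x in(.515,.522) for y in(-.115,-.109)),key=lambda r:r.fun);print("grip",best.x.round(4),best.fun)
q=np.array([proj(w,p) for p in box(*best.x[:2],.124,.154,best.x[2],.048,.010)]);print(q.min(0),q.max(0))
```

```text
[ 0.52163143 -0.11162822  0.30198405]
526 249 260 149 200
grip [ 0.5214 -0.1134 -0.147 ] -0.8987993138936535
[248.8907166 148.2909894] [259.48363781 200.44705679]
```

View pics/w3.png

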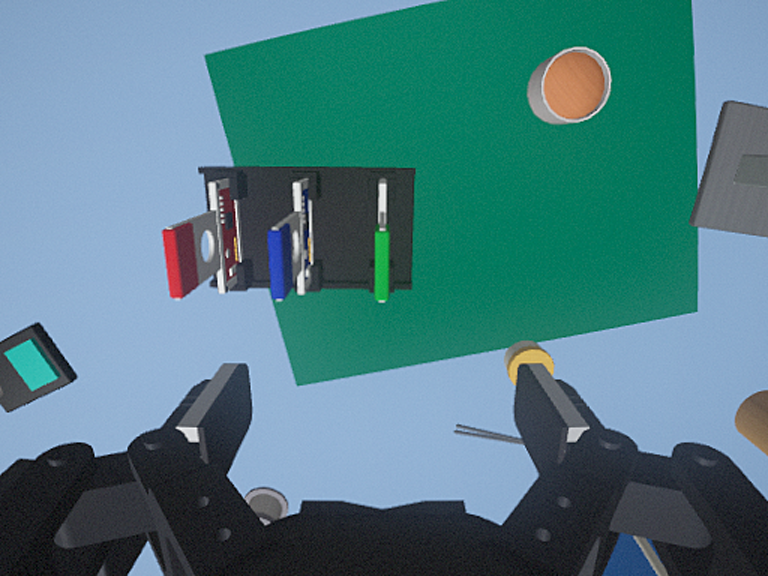

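The grip is centred under the fingers at w3 (254,175), yaw about -8°. I'll narrow the fingers, descend and grip.

Call:
drive_tool --increments '[[[0,-2,-20],[0,0,0],0.5],[[0,0,-30],[0,0,0],0.5],[[0,0,-30],[0,0,0],0.5],[[0,0,-30],[0,0,0],0.5],[[0,0,-30],[0,0,0],0.5],[[0,0,-20],[0,0,0],0.5],[[0,0,-17],[0,0,0],0.5],[[0,0,0],[0,0,0],0.5]]'

```text
clock: 4.63
eef_pos: [0.5192, -0.1135, 0.1216]
tool_rot: [0.069, 0.998, 0.001, -0.003]
ft_force: [-1.2, 0.5, -0.6]
grip_width: 0.0427
grasp_force: 0.0
```

Call:
drive_tool --increments '[[[0,0,0],[0,0,0],0.35],[[0,0,0],[0,0,0],0.2],[[0,0,0],[0,0,0],0.1],[[0,0,0],[0,0,0],0],[[0,0,0],[0,0,0],0],[[0,0,0],[0,0,0],0],[[0,0,0],[0,0,0],0],[[0,0,0],[0,0,0],0]]'

```text
clock: 5.3
eef_pos: [0.5232, -0.1149, 0.1266]
tool_rot: [0.07, 0.998, 0.001, 0.002]
ft_force: [-0.9, 3.9, 6.0]
grip_width: 0.0089
grasp_force: 59.2
```

Call:
drive_tool --increments '[[[0,0,8],[0,0,0],0],[[0,0,12],[0,0,0],0],[[0,0,15],[0,0,0],0],[[0,0,20],[0,0,0],0],[[0,0,20],[0,0,0],0],[[0,0,15],[0,0,0],0],[[0,0,8],[0,0,0],0],[[0,0,0],[0,0,0],0]]'

```text
clock: 5.97
eef_pos: [0.5226, -0.1167, 0.2247]
tool_rot: [0.07, 0.998, -0.001, 0.002]
ft_force: [0.6, -0.2, -2.2]
grip_width: 0.0091
grasp_force: 58.8
```

Call:
drive_tool --increments '[[[-3,15,0],[0,0,-1],0],[[-5,25,0],[0,0,-1],0],[[-6,30,0],[0,0,-1],0],[[-6,30,0],[0,0,-1],0],[[-6,30,0],[0,0,-1],0],[[-6,30,0],[0,0,-1],0],[[-5,25,0],[0,0,-1],0],[[-3,15,0],[0,0,0],0]]'

```text
clock: 6.63
eef_pos: [0.4801, 0.0861, 0.2211]
tool_rot: [0.13, 0.991, -0.0, -0.001]
ft_force: [0.4, 0.1, -0.7]
grip_width: 0.0086
grasp_force: 58.9
```

Call:
drive_tool --increments '[[[0,0,0],[0,0,0],0],[[0,0,0],[0,0,0],0],[[0,0,0],[0,0,0],0],[[0,0,0],[0,0,0],0]]'

```text
clock: 6.97
eef_pos: [0.4816, 0.0831, 0.2218]
tool_rot: [0.132, 0.991, -0.0, -0.0]
ft_force: [-0.7, -0.2, -1.4]
grip_width: 0.009
grasp_force: 58.9
```

Run:
```python
from fit import *
from scipy.spatial.transform import Rotation as R
a=camera("scene");b=camera("top");w=camera("wrist")
o=get_obs();print(o["eef_pos"],R.from_quat(o["tool_rot"]).as_matrix().round(4).tolist(),o["ft_force"],o["ft_torque"])
def cr(c,x,y,ww,h,f): return cv2.resize(c["image"][y:y+h,x:x+ww,::-1],(ww*f,h*f),interpolation=2)
u,v=proj(a,o["eef_pos"]);u2,v2=proj(w,o["eef_pos"]-[0,0,.02]);print((u,v),(u2,v2))
x,y=int(u)-30,int(v)-20
cv2.imwrite("pics/z3.png",np.hstack([cr(a,x,y,80,100,5),cr(w,int(np.clip(u2-60,0,400)),int(np.clip(v2-80,0,284)),100,125,4)]))
print(x,y,np.clip(u2-60,0,400),np.clip(v2-80,0,284))
```

```text
[0.4817659  0.08320964 0.2221736 ] [[-0.9652, 0.2614, -0.0001], [0.2614, 0.9652, -0.0003], [0.0001, -0.0003, -1.0]] [ 0.39653124  0.42933131 -2.05787481] [ 0.00140431  0.04407402 -0.00021448]
(np.float64(237.73874198591454), np.float64(170.8877438273094)) (np.float64(256.703405461494), np.float64(231.17299942982362))
207 150 196.70340546149401 151.17299942982362
```

View pics/z3.png

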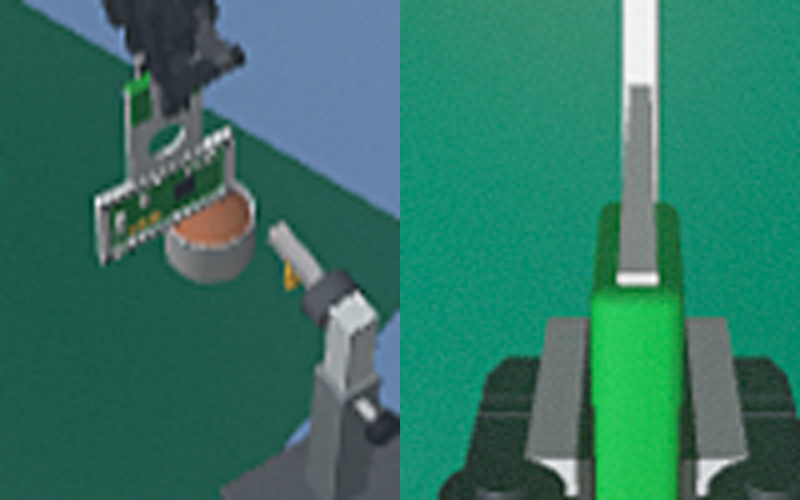

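The wrist view shows the carrier upright and square in the fingers. In the scene view its eye is level with the peg. I'll measure its sideways offset from the tool.

Run:
```python
from fit import *
w=camera("wrist");a=camera("scene")
o=get_obs();p=o["eef_pos"];ex=np.array([.9655,-.26,0])
q=atz(w,255.5,224.4,p[2]+.0275);print("grip end off",((q-p)@ex).round(4),"lat",((q-p)@np.array([.26,.9655,0])).round(4))
# top edge of frame -x end: wrist frame white bar begins at top; project predictions for scene
yaw=-.263
B=box(p[0],p[1],p[2]-.1185,p[2]-.0585,yaw,.096,.006)
print("pred scene",np.array([proj(a,b) for b in B]).round(1).tolist())
m=silhouettes("carrier_green",a)
for r in m: print(r["conf"],r["bbox"])
e=np.array([p[0],p[1],p[2]-.0325]);print("eye pred",proj(a,e).round(1))
for r in m[:1]:
    best=max(((iou(a,box(p[0]+dx*ex[0],p[1]+dx*ex[1],p[2]-.1185+dz,p[2]-.0585+dz,yaw,.096,.006),(r["region"]&(np.arange(384)[:,None]>0)).astype(np.uint8)),dx,dz) for dx in np.arange(-.008,.0081,.001) for dz in np.arange(-.004,.0041,.002)));print(best)
# hole centre in scene: background-green pixels near eye
u,v=proj(a,e).round().astype(int);print(cv2.cvtColor(a["image"],cv2.COLOR_RGB2HSV)[v-6:v+7,u-8:u+9,1])
```

```text
grip end off -0.0246 lat -0.0009
pred scene [[250.5, 187.8], [250.7, 175.6], [251.7, 189.0], [251.9, 176.9], [224.6, 202.2], [223.9, 190.2], [225.7, 203.5], [225.0, 191.6]]
0.74 [228.4, 168.6, 255.2, 207.5]
0.23 [165.2, 145.8, 188.5, 181.1]
0.16 [239.0, 186.5, 259.8, 207.7]
eye pred [237.9 178. ]
(np.float64(0.6774193548387096), np.float64(-0.005), np.float64(0.0))
[[171 186  19 195 157 156 170  60  19  38  80  68  54  16  20  14   7]
 [176 190  21 197 162 162 124  44  18  23  33  15  17  11  14  19   9]
 [180 197  10 158 131  46  44  11  14  10  39  32  30  35  12  14   7]
 [177 197  27  59  41  16  11  11  16  25 126 191 221  58  12  17   5]
 [183 197  27  10  14  12  10  21  80 165 183 186 159  15  15  17  12]
 [164 194  28   7  15  12   9  75 205 178 184 207  57   6  13  15  12]
 [188 194  29   7  15   9  17 176 191 188 207  53  23  11  10  20  15]
 [175 185  42   7  12   7  53 200 206 107  15  22   9  13  15  18   9]
 [183 197  80   5  15  14  28 133  43  42   4  14  11  15  12  20  10]
 [177 192  76   4  15  14  10  36   6   9  11  15  15  12   9  17  49]
 [180 184  76   6  15  14  17  14  12  17  15  10  17  11  46  30  58]
 [171 198  78   6  15  15  17  13  13  12  17  11  35  33  27  76  39]
 [172 192  82   6  13  15  15  15  14  10  26  16 114 193   8  95 137]]
```

Call:
drive_tool --increments '[[[1,10,1],[0,0,0],0],[[2,20,1],[0,0,0],0],[[2,20,1],[0,0,0],0],[[2,15,1],[0,0,0],0],[[1,8,0],[0,0,0],0],[[0,0,0],[0,0,0],0],[[0,0,0],[0,0,0],0],[[0,0,0],[0,0,0],0]]'

```text
clock: 7.93
eef_pos: [0.4893, 0.1567, 0.2262]
tool_rot: [0.131, 0.991, -0.0, -0.0]
ft_force: [-0.4, 0.2, -1.6]
grip_width: 0.009
grasp_force: 58.9
```

Run:
```python
from fit import *
a=camera("scene");w=camera("wrist")
o=get_obs();p=o["eef_pos"];print(p,o["ft_force"])
e=p-[0,0,.0325]
print("eye pred(no off)",proj(a,e),"tip pred",proj(a,(.4924,.1765,.1947)))
u,v=proj(a,e).astype(int);x,y=u-25,v-30
print(x,y)
big=cv2.resize(a["image"][y:y+70,x:x+70,::-1],(560,560),interpolation=2)
V=np.array(w["view"]);t=proj(w,(.4924,.1765,.1997));print("tip in wrist",t)
cv2.imwrite("pics/z4.png",big)
```

```text
[0.48942028 0.15643094 0.22627657] [-0.78231419 -0.07475977 -2.71271561]
eye pred(no off) [255.71285397 191.77831771] tip pred [260.57302048 195.92586912]
230 161
tip in wrist [289.93005663 223.03955119]
```

View pics/z4.png

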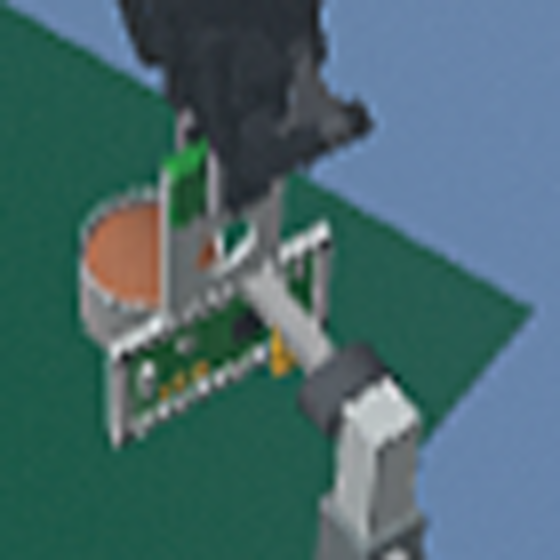

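The scene view shows the eye at (257.5,191.6) and the peg tip at (262.3,195). Relative to the peg, the eye is about 1 mm off in x. I'll go over the tip gently.

Call:
drive_tool --increments '[[[0,4,0],[0,0,0],0],[[1,4,0],[0,0,0],0],[[1,4,0],[0,0,0],0],[[1,4,0],[0,0,0],0],[[1,4,0],[0,0,0],0],[[0,0,0],[0,0,0],0]]'

```text
clock: 8.53
eef_pos: [0.4939, 0.1781, 0.2262]
tool_rot: [0.131, 0.991, 0.0, 0.0]
ft_force: [0.8, 0.5, -1.7]
grip_width: 0.009
grasp_force: 58.8
```

Call:
drive_tool --increments '[[[1,4,0],[0,0,0],0],[[1,4,0],[0,0,0],0],[[0,0,0],[0,0,0],0],[[0,0,0],[0,0,0],0],[[0,0,0],[0,0,0],0]]'

```text
clock: 8.95
eef_pos: [0.4955, 0.1851, 0.2263]
tool_rot: [0.131, 0.991, -0.0, -0.0]
ft_force: [0.4, 0.5, -1.9]
grip_width: 0.0092
grasp_force: 58.8
```

Run:
```python
from fit import *
a=camera("scene");L=[]
o=get_obs();print(o["eef_pos"],o["ft_force"],o["ft_torque"])
e=o["eef_pos"]-[0,0,.0325];u,v=proj(a,e).astype(int)
cv2.imwrite("pics/z5.png",cv2.resize(a["image"][v-30:v+40,u-30:u+40,::-1],(560,560),interpolation=2))
```

```text
[0.49550947 0.18507243 0.22624072] [-0.28502478  0.26465383 -1.71856363] [ 0.00095482  0.00992066 -0.00170829]
```

View pics/z5.png

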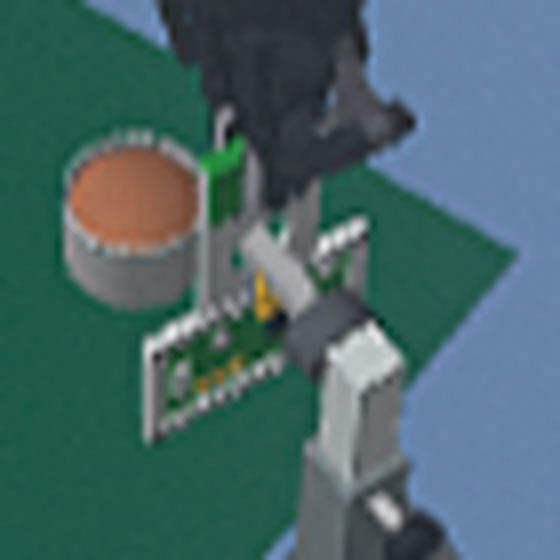

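The peg tip now shows through the eye, short of the flap. I'll lower until I feel the peg.

Call:
drive_tool --increments '[[[0,0,-1],[0,0,0],0],[[0,0,-1],[0,0,0],0],[[0,0,-1],[0,0,0],0],[[0,0,-1],[0,0,0],0],[[0,0,0],[0,0,0],0],[[0,0,0],[0,0,0],0]]'

```text
clock: 9.5
eef_pos: [0.4955, 0.1851, 0.2222]
tool_rot: [0.131, 0.991, -0.0, -0.0]
ft_force: [0.1, -0.6, -1.2]
grip_width: 0.0088
grasp_force: 58.9
```

Call:
drive_tool --increments '[[[0,0,-0.5],[0,0,0],0],[[0,0,-0.5],[0,0,0],0],[[0,0,0],[0,0,0],0],[[0,0,0],[0,0,0],0]]'

```text
clock: 9.83
eef_pos: [0.4956, 0.1852, 0.2213]
tool_rot: [0.131, 0.991, -0.0, -0.0]
ft_force: [0.3, -0.2, -1.8]
grip_width: 0.009
grasp_force: 58.9
```

Call:
drive_tool --increments '[[[0,0,-0.5],[0,0,0],0],[[0,0,-0.5],[0,0,0],0],[[0,0,0],[0,0,0],0],[[0,0,0],[0,0,0],0]]'

```text
clock: 10.17
eef_pos: [0.4956, 0.1852, 0.2203]
tool_rot: [0.131, 0.991, -0.0, -0.0]
ft_force: [-0.2, 1.1, -1.5]
grip_width: 0.0091
grasp_force: 58.9
```

Call:
drive_tool --increments '[[[0,0,-0.5],[0,0,0],0],[[0,0,0],[0,0,0],0],[[0,0,0],[0,0,0],0]]'

```text
clock: 10.42
eef_pos: [0.4956, 0.1852, 0.2198]
tool_rot: [0.131, 0.991, -0.0, -0.0]
ft_force: [0.6, 0.3, -2.1]
grip_width: 0.0091
grasp_force: 58.9
```

Call:
drive_tool --increments '[[[0,0,-0.5],[0,0,0],0],[[0,0,0],[0,0,0],0],[[0,0,0],[0,0,0],0]]'

```text
clock: 10.67
eef_pos: [0.4956, 0.1852, 0.2193]
tool_rot: [0.131, 0.991, -0.0, -0.0]
ft_force: [-0.4, 0.4, -2.0]
grip_width: 0.0089
grasp_force: 58.9
```

Call:
drive_tool --increments '[[[0,0,-0.5],[0,0,0],0],[[0,0,0],[0,0,0],0],[[0,0,0],[0,0,0],0]]'

```text
clock: 10.92
eef_pos: [0.4957, 0.1852, 0.2189]
tool_rot: [0.131, 0.991, 0.0, 0.0]
ft_force: [0.0, 0.9, -0.9]
grip_width: 0.0088
grasp_force: 59.0
```

Call:
drive_tool --increments '[[[0,0,-0.3],[0,0,0],0],[[0,0,0],[0,0,0],0],[[0,0,0],[0,0,0],0]]'

```text
clock: 11.17
eef_pos: [0.4958, 0.1852, 0.2187]
tool_rot: [0.131, 0.991, 0.0, 0.0]
ft_force: [0.4, -0.2, -0.3]
grip_width: 0.0089
grasp_force: 59.1
```

Call:
drive_tool --increments '[[[0,0,-0.3],[0,0,0],0],[[0,0,0],[0,0,0],0],[[0,0,0],[0,0,0],0]]'

```text
clock: 11.42
eef_pos: [0.4959, 0.1852, 0.2185]
tool_rot: [0.131, 0.991, 0.0, 0.0]
ft_force: [0.8, 0.6, 1.4]
grip_width: 0.0089
grasp_force: 59.3
```

Call:
drive_tool --increments '[[[0,0,-0.3],[0,0,0],0],[[0,0,0],[0,0,0],0],[[0,0,0],[0,0,0],0]]'

```text
clock: 11.67
eef_pos: [0.4959, 0.1852, 0.2183]
tool_rot: [0.131, 0.991, 0.0, 0.0]
ft_force: [0.2, -0.5, 2.5]
grip_width: 0.0089
grasp_force: 59.6
```

Call:
drive_tool --increments '[[[0.8,1.8,-0.1],[0,0,0],0],[[0.8,1.9,-0.15],[0,0,0],0],[[0.5,1.9,-0.15],[0,0,0],0],[[0,0,0],[0,0,0],0],[[0,0,0],[0,0,0],0]]'

```text
clock: 12.08
eef_pos: [0.4981, 0.1913, 0.2174]
tool_rot: [0.131, 0.991, 0.0, 0.0]
ft_force: [2.3, 0.1, 0.3]
grip_width: 0.0087
grasp_force: 59.2
```

Call:
drive_tool --increments '[[[0.5,1.9,-0.15],[0,0,0],0],[[0.5,1.9,-0.15],[0,0,0],0],[[0,0,0],[0,0,0],0],[[0,0,0],[0,0,0],0]]'

```text
clock: 12.42
eef_pos: [0.499, 0.195, 0.2172]
tool_rot: [0.131, 0.991, 0.0, 0.0]
ft_force: [2.7, 0.4, 1.3]
grip_width: 0.0087
grasp_force: 59.2
```

A sideways force of +2.5 N means the eye sits toward -x on the peg. I'll back off a little and centre it.

Call:
drive_tool --increments '[[[-0.5,-1.9,0.3],[0,0,0],0],[[-0.5,-1.9,0.2],[0,0,0],0],[[-0.5,-1.9,0.2],[0,0,0],0],[[0,0,0],[0,0,0],0],[[0,0,0],[0,0,0],0]]'

```text
clock: 12.83
eef_pos: [0.4969, 0.1884, 0.2179]
tool_rot: [0.131, 0.991, -0.0, -0.0]
ft_force: [1.7, -0.8, 0.9]
grip_width: 0.0088
grasp_force: 59.4
```

Call:
drive_tool --increments '[[[0.5,-0.1,0],[0,0,0],0],[[0.5,-0.1,0],[0,0,0],0],[[0,0,0],[0,0,0],0],[[0,0,0],[0,0,0],0]]'

```text
clock: 13.17
eef_pos: [0.4978, 0.1885, 0.2176]
tool_rot: [0.131, 0.991, -0.0, -0.001]
ft_force: [-0.6, -0.8, 0.7]
grip_width: 0.0092
grasp_force: 59.3
```

Call:
drive_tool --increments '[[[0.5,-0.1,0],[0,0,0],0],[[0.5,-0.1,0],[0,0,0],0],[[0,0,0],[0,0,0],0],[[0,0,0],[0,0,0],0]]'

```text
clock: 13.5
eef_pos: [0.4985, 0.1885, 0.2176]
tool_rot: [0.131, 0.991, -0.0, -0.001]
ft_force: [-2.7, 0.1, 0.3]
grip_width: 0.0089
grasp_force: 59.2
```

Call:
drive_tool --increments '[[[-0.5,0.1,0],[0,0,0],0],[[-0.4,0.1,-0.1],[0,0,0],0],[[0,0,0],[0,0,0],0],[[0,0,0],[0,0,0],0]]'

```text
clock: 13.83
eef_pos: [0.4983, 0.1886, 0.2177]
tool_rot: [0.131, 0.991, -0.0, 0.0]
ft_force: [-0.1, 0.1, -1.1]
grip_width: 0.0091
grasp_force: 59.1
```

Call:
drive_tool --increments '[[[0.5,1.9,-0.14],[0,0,0],0],[[0.5,1.9,-0.14],[0,0,0],0],[[0.5,1.9,-0.14],[0,0,0],0],[[0,0,0],[0,0,0],0],[[0,0,0],[0,0,0],0]]'

```text
clock: 14.25
eef_pos: [0.5, 0.1948, 0.2174]
tool_rot: [0.131, 0.991, 0.0, 0.0]
ft_force: [0.1, 0.9, -0.6]
grip_width: 0.0094
grasp_force: 59.0
```

Call:
drive_tool --increments '[[[0.5,1.9,-0.14],[0,0,0],0],[[0.5,1.9,-0.14],[0,0,0],0],[[0,0,0],[0,0,0],0],[[0,0,0],[0,0,0],0]]'

```text
clock: 14.58
eef_pos: [0.5009, 0.1985, 0.2171]
tool_rot: [0.131, 0.991, 0.0, 0.0]
ft_force: [0.6, -0.3, -1.2]
grip_width: 0.0088
grasp_force: 59.0
```

Call:
drive_tool --increments '[[[0,0,-0.3],[0,0,0],0],[[0,0,0],[0,0,0],0],[[0,0,0],[0,0,0],0]]'

```text
clock: 14.83
eef_pos: [0.5009, 0.1984, 0.217]
tool_rot: [0.131, 0.991, 0.0, 0.0]
ft_force: [-0.3, 1.0, -0.1]
grip_width: 0.0088
grasp_force: 59.0
```

Call:
drive_tool --increments '[[[0.4,1.4,-0.12],[0,0,0],0],[[0.4,1.4,-0.12],[0,0,0],0],[[0,0,0],[0,0,0],0],[[0,0,0],[0,0,0],0]]'

```text
clock: 15.17
eef_pos: [0.5016, 0.201, 0.2166]
tool_rot: [0.131, 0.991, -0.0, 0.0]
ft_force: [-1.9, 0.4, 0.6]
grip_width: 0.009
grasp_force: 59.4
```

Call:
drive_tool --increments '[[[0.4,1.4,-0.12],[0,0,0],0],[[0.4,1.4,-0.12],[0,0,0],0],[[0,0,0],[0,0,0],0],[[0,0,0],[0,0,0],0]]'

```text
clock: 15.5
eef_pos: [0.5025, 0.204, 0.2164]
tool_rot: [0.131, 0.991, 0.0, 0.0]
ft_force: [-0.9, -0.0, 0.2]
grip_width: 0.0092
grasp_force: 59.4
```

Call:
drive_tool --increments '[[[0.2,1.4,-0.1],[0,0,0],0],[[0.3,1.4,-0.1],[0,0,0],0],[[0,0,0],[0,0,0],0],[[0,0,0],[0,0,0],0]]'

```text
clock: 15.83
eef_pos: [0.5031, 0.2069, 0.2162]
tool_rot: [0.131, 0.991, 0.0, 0.0]
ft_force: [0.8, -0.1, 1.4]
grip_width: 0.0088
grasp_force: 59.4
```

Call:
drive_tool --increments '[[[0.4,1.4,-0.1],[0,0,0],0],[[0.4,1.4,-0.1],[0,0,0],0],[[0,0,0],[0,0,0],0],[[0,0,0],[0,0,0],0]]'

```text
clock: 16.17
eef_pos: [0.5038, 0.2097, 0.216]
tool_rot: [0.131, 0.991, 0.0, 0.0]
ft_force: [0.1, 0.4, 1.5]
grip_width: 0.0091
grasp_force: 59.4
```

Call:
drive_tool --increments '[[[0.3,1,-0.1],[0,0,0],0],[[0.3,1,-0.1],[0,0,0],0],[[0,0,0],[0,0,0],0],[[0,0,0],[0,0,0],0]]'

```text
clock: 16.5
eef_pos: [0.5044, 0.2116, 0.2158]
tool_rot: [0.131, 0.991, 0.0, 0.0]
ft_force: [-1.0, -0.6, 2.0]
grip_width: 0.0093
grasp_force: 59.5
```

Call:
drive_tool --increments '[[[0.3,1,-0.1],[0,0,0],0],[[0,0,0],[0,0,0],0],[[0,0,0],[0,0,0],0]]'

```text
clock: 16.75
eef_pos: [0.5046, 0.2125, 0.2157]
tool_rot: [0.131, 0.991, 0.0, 0.0]
ft_force: [-0.5, -0.6, 2.9]
grip_width: 0.0092
grasp_force: 59.6
```

Call:
drive_tool --increments '[[[0.3,1,0.3],[0,0,0],0],[[0,0,0],[0,0,0],0],[[0,0,0],[0,0,0],0]]'

```text
clock: 17.0
eef_pos: [0.5049, 0.2136, 0.2157]
tool_rot: [0.131, 0.991, 0.0, -0.0]
ft_force: [-0.9, -0.3, 0.4]
grip_width: 0.0092
grasp_force: 59.2
```

Call:
drive_tool --increments '[[[0.3,1,-0.1],[0,0,0],0],[[0,0,0],[0,0,0],0],[[0,0,0],[0,0,0],0]]'

```text
clock: 17.25
eef_pos: [0.5052, 0.2145, 0.2157]
tool_rot: [0.131, 0.991, 0.0, -0.0]
ft_force: [-1.4, -1.2, 0.4]
grip_width: 0.009
grasp_force: 59.2
```

Call:
drive_tool --increments '[[[0.2,0.8,-0.1],[0,0,0],0],[[0,0,0],[0,0,0],0],[[0,0,0],[0,0,0],0]]'

```text
clock: 17.5
eef_pos: [0.5054, 0.2153, 0.2156]
tool_rot: [0.131, 0.991, 0.0, -0.0]
ft_force: [-1.4, -0.7, 0.6]
grip_width: 0.0088
grasp_force: 59.2
```

```bash
cat > fl.py <<'E'
from fit import *
a=camera("scene");w=camera("wrist");u=np.array([.257,.966,0]);h=np.array([.4924,.1765,0])+.020*u;h[2]=.192
for n,c in(("scene",a),("wrist",w)):
    hsv=cv2.cvtColor(c["image"],cv2.COLOR_RGB2HSV);m=cv2.inRange(hsv,(15,130,90),(32,255,255))
    sh=proj(c,h);x,y=sh.astype(int);k=np.zeros_like(m);k[max(0,y-15):y+20,max(0,x-15):x+20]=1
    ys,xs=np.nonzero(m*k);print(n,"hinge",sh.round(1),"shut mid",proj(c,h-[0,0,.012]).round(1),"foot",proj(c,h-[0,0,.024]).round(1),"open foot",proj(c,h+.0177*u-[0,0,.0162]).round(1),"| n",len(xs),(xs.mean(),ys.mean(),xs.min(),xs.max(),ys.min(),ys.max()) if len(xs) else "")
o=get_obs();print(o["clock"],o["eef_pos"],o["ft_force"],o["ft_torque"])
for r in silhouettes("carrier_green",a)[:1]: print(r["bbox"],r["conf"])
E
python3 fl.py
```

```text
scene hinge [264.8 201.2] shut mid [264.6 203.7] foot [264.5 206.2] open foot [268.3 208.8] | n 0 
wrist hinge [221.5 224.5] shut mid [223.5 216.9] foot [225.3 210.2] open foot [251.6 214.5] | n 90 (np.float64(224.07777777777778), np.float64(212.84444444444443), np.int64(218), np.int64(230), np.int64(209), np.int64(218))
17.6 [0.50535402 0.2152156  0.21565593] [-0.62404203 -1.41434825  0.41289071] [-0.10373914  0.19963221 -0.00914582]
[258.7, 196.7, 282.3, 235.1] 0.62
```

In the wrist view the yellow flap is at (224,213), which matches the shut pose, so the eye is past it. Releasing.

Call:
drive_tool --increments '[[[0,0,0],[0,0,0],0.12],[[0,0,0],[0,0,0],0.16],[[0,0,0],[0,0,0],0.2],[[0,0,0],[0,0,0],0.25],[[0,0,0],[0,0,0],0.3],[[0,0,0],[0,0,0],0.3],[[0,0,0],[0,0,0],0.3],[[0,0,0],[0,0,0],0.3]]'

```text
clock: 18.32
eef_pos: [0.5054, 0.2152, 0.2157]
tool_rot: [0.131, 0.991, 0.0, 0.0]
ft_force: [-0.3, 0.3, -0.1]
grip_width: 0.0257
grasp_force: 0.0
```

```bash
python3 fl.py
```

```text
scene hinge [264.8 201.2] shut mid [264.6 203.7] foot [264.5 206.2] open foot [268.3 208.8] | n 0 
wrist hinge [221.6 224.4] shut mid [223.6 216.8] foot [225.4 210.1] open foot [251.7 214.4] | n 87 (np.float64(224.0), np.float64(212.71264367816093), np.int64(218), np.int64(230), np.int64(209), np.int64(218))
18.4167 [0.50540242 0.21516279 0.21574073] [-0.61977357 -0.66904802  0.97112666] [-2.17224415e-02  2.24659129e-02 -8.35168992e-05]
[257.1, 194.1, 284.2, 233.8] 0.89
```

The carrier is hanging free. I'll withdraw upward.

Call:
drive_tool --increments '[[[0,0,4],[0,0,0],0.3],[[0,0,8],[0,0,0],0.3],[[0,0,12],[0,0,0],0.3],[[0,0,20],[0,0,0],0.3],[[0,0,25],[0,0,0],0.3],[[-20,0,20],[0,0,0],0.3],[[-20,0,0],[0,0,0],0.3],[[0,0,0],[0,0,0],0.3]]'

```text
clock: 19.13
eef_pos: [0.4637, 0.2154, 0.3079]
tool_rot: [0.131, 0.991, 0.001, 0.001]
ft_force: [0.5, -0.5, -0.2]
grip_width: 0.0256
grasp_force: 0.0
```

Call:
drive_tool --increments '[[[0,0,0],[0,0,0],0.3],[[0,0,0],[0,0,0],0.3],[[0,0,0],[0,0,0],0.3],[[0,0,0],[0,0,0],0.3],[[0,0,0],[0,0,0],0.3],[[0,0,0],[0,0,0],0.3],[[0,0,0],[0,0,0],0.3],[[0,0,0],[0,0,0],0.3]]'

```text
clock: 19.8
eef_pos: [0.4655, 0.2151, 0.3045]
tool_rot: [0.131, 0.991, -0.0, -0.0]
ft_force: [0.1, 0.0, -0.8]
grip_width: 0.0255
grasp_force: 0.0
```

```bash
cat > g.py <<'E'
exec(open("fl.py").read())
m=gripmask(w,(50,90,40),(78,255,255));ys,xs=np.nonzero(m);print(m.sum(),xs.min(),xs.max(),ys.min(),ys.max())
zc=.183-.086
f=lambda p:-iou(w,box(p[0],p[1],zc+.116,zc+.146,p[2],.048,.010),m)
r=min((minimize(f,[x,.215,-.26],method="Nelder-Mead",options=dict(initial_simplex=[[x,.215,-.26],[x+.004,.215,-.26],[x,.219,-.26],[x,.215,-.2]])) for x in(.50,.506)),key=lambda r:r.fun);print("grip",r.x.round(4),r.fun)
d=r.x[:2]-[.4924,.1765];print("from post",.0725-d@u[:2],"side",d@[.966,-.257])
E
python3 g.py
```

```text
scene hinge [264.8 201.2] shut mid [264.6 203.7] foot [264.5 206.2] open foot [268.3 208.8] | n 0 
wrist hinge [244.7 224.8] shut mid [245.1 219.7] foot [245.5 215.1] open foot [263.7 218.1] | n 50 (np.float64(245.48), np.float64(215.62), np.int64(242), np.int64(249), np.int64(211), np.int64(220))
19.9 [0.46543522 0.2151412  0.30463396] [ 0.18083535 -0.60753794  0.19493151] [-0.00031808  0.02442296  0.03680617]
[163.8, 144.9, 190.4, 182.8] 0.65
832 261 276 211 279
grip [ 0.5052  0.2148 -0.2411] -0.7929389312977099
from post 0.03218463781740155 side 0.0025650364736693586
```

```bash
python3 -c "
from workcell import job_done
print(job_done())"
```

```text
the job is handed in; nothing more can be done
None
```

The green carrier is hanging by its eye on the steel peg, about 32 mm from the post axis, with the flap shut behind it; it is released and the job is handed in at about 20 s. `job_done()` gave no verdict.

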